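Index and lock the sample carousel

TASK

Turn the sample carousel so that its one empty well stands at the loading mark, which is the bracket reaching over its rim, and lock it there: set the parked index pin upright into the bracket's guide hole and bring the carousel round by its star handle until the pin falls through into the index hole beside the empty well, fully home with its head down on the bracket. Turn and press gently, never forcing the carousel against the pin, let go of everything, and leave the other things on the bench where they are.

Things in the scene. Friction and masses are not known exactly. Their poses are not given: they have to be found in the camera images.
- stand: fixed grey stand: round foot 184 mm across, 14 mm high. Origin on the turning axis at bench level, z up; -x points to the aluminium index bracket (the loading mark), whose post stands 112 to 132 mm from the axis and whose block, 24 mm wide, reaches in over the rim from 132 to 80 mm, underside 56, top 80 mm above the bench, with a small dark pointer on its inner face
- guide_mouth (a point): centre of the top of the guide hole in the bracket block: an upright round through hole 11.2 mm wide with a 2 mm chamfer, 92 mm from the axis along the stand's -x, 80 mm above the bench, straight over the circle on which the index holes run. The carousel's deck passes 6 mm under the block
- load_mark (a point): point at deck height, 70 mm from the axis along the stand's -x, just inward of the bracket: the centre of the empty well belongs here, as nearly as the locking hole allows
- park_mouth (a point): centre of the top of the parking socket, an upright aluminium block 24 mm square and 50 mm high beside the rim, 126 mm from the axis, 125 degrees anticlockwise from the stand's +x seen from above; its hole is 12 mm wide, 46 mm deep. The index pin starts in it, its head resting on the socket's top
- carousel: white drum with a plain metal index ring clamped round it, 208 mm across, flush deck 50 mm above the bench; turns endlessly about the upright axis with light drag (about 0.03 N m; coasts some degrees after a quick push). Origin on the axis at bench level, x axis to the empty well. Six wells every 60 degrees, 70 mm from the axis; five hold small tubes, fast, caps up to 8 mm above the deck
- star_center (a point): centre of the star handle, on the turning axis 80 mm above the bench; axes as the carousel's. Hub 30 mm across, 90 mm high; four level steel spokes, 10 mm thick, along +x, +y, -x and -y at this height, reaching 58 mm from the axis and ending in 15 mm balls. Push a spoke sideways about 44 mm from the axis with the fingertips between spoke and deck
- empty_well (a point): centre of the mouth of the empty well (13 mm wide), at deck height, 70 mm from the axis along the carousel's +x. Outside each well the index ring has a hole, 11.8 mm wide, 92 mm from the axis; the ring is clamped by hand, so all six holes stand off their wells' lines by up to 0.13 rad, either way, different each time. The pin drops into whichever hole comes within about 1 mm under it
- index_pin: loose pin, 68 mm, 80 g: steel shank 10 mm thick, 44 mm long, chamfered foot; black knurled head 18 mm thick, 24 mm high. Origin at the foot's end, z to the head. In the guide with no hole below, it rests on the deck, head 14 mm above the bracket; over a hole it falls by its weight till the head lands on the bracket. If the carousel leans on it, it may hang half way until the push is taken off
- bench_timer: white bench timer, 62x62x21 mm, a bystander; origin at the centre of its underside.
- tube_crate: clear crate of empty tubes, 89x134x52 mm, a bystander; origin at the centre of its underside.
- label_tapes: stack of three rolls of label tape, 60 mm across and 57 mm high, a bystander; origin at the centre of its underside

How it is judged:
By the outcome, as a careful person would: the job done as asked, in the order asked, and still so for the second after the job is handed in, with the robot touching nothing.
It also fails if it takes over 64 s, if anything falls off the work surface, if the arm or the gripper's body presses on something with over 40 N, if the wrist force passes 120 N, or if a joint passes its speed limit or range.

ROBOT

A 6-joint arm with a two-finger parallel gripper is mounted at the origin on a cart in front of the work surface, level with it; the furniture and walls round the work are solid. World frame = base frame: x ahead of the robot, y to its left, z up, the work surface at z = 0. Lengths are in mm, angles in degrees, forces in N, time in s.
With the tool pointing down it reaches from about 350 to 850 mm from the base axis. Payload 8.1 kg.
Tool frame: the origin (TCP) lies where the fingers leave the gripper's body, on its centre line; the fingertips stand 73 mm ahead of it and the grasp point (between the pads) lies 54 mm ahead of it; z points along the fingers, y is the line along which they close (so a half turn about z gives the same grasp; the last joint's range is limited). The gripper opens to 85 mm and grips with 20 to 120 N. Pads are 22 mm wide; open, the fingers measure 114 mm over their backs; the gripper's body (76 mm by 85 mm) begins 54 mm behind the grasp point. The pads swing forward as they close: fully open they stand 13 mm farther back than shut.
Start: joints at [-80.065, 7.471, 85.268, -0, 87.261, -4.893], TCP at [153.573, -580.018, 303.892] pointing down, gripper open.
Joint ranges: [-169.43, 169.43], [-51.17, 129.36], [1.28, 143.12], [-76.62, 256.62], [0, 156.53], [-152.29, 152.29]. Speed limits (degrees/s): [136.94, 136.94, 159.86, 180, 180, 180].

INTERFACE

Orientations are given as [roll, pitch, yaw] about the fixed x, y, z axes, in that order (R = Rz(yaw) Ry(pitch) Rx(roll)).
In Python, from bench import sense, optics, r gives the robot as it stands.
- The arm moves only by the tool servo_tool, never from a script. Its argument "plan" is a list that holds one entry, the list of rows, each a list of 5 numbers: the shift along the world's x, y, z in m, then the turn about the world's z in degrees, then the finger opening in m, from 0 to 0.0854. A call has 1 to 10 rows; each row shifts and turns the commanded pose from where the row before left it; what a row does not reach is not made up. A row lasts 1/10 s, in which the tool goes at most 50 mm and 8.59 degrees, less where a joint would pass 70% of its speed; a pose out of reach is approached as far as the arm can. A call is refused whole if a number of a shift passes 0.05 or a number of a turn 8.59, either way. A call with a gripper value outside its range is refused whole. The fingers move at their own pace and stop on an object; "force" is the grip in N (left out, the last holds). Time passes only in rows, so rows that do not move let the fingers close. It gives the time, the measured TCP pose, the force, the opening and the grip force at its end, in the units of the state.
- sense(): the state, without advancing time (a new reading comes with each control period).
- optics.snapshot(name): name is "scene" or "top" or "wrist"; returns a dict with "frame" (400x640x3 uint8, blue, green, red), "fx", "fy", "cx", "cy" (pixels), "dist_coeffs" ([k1, k2, p1, p2, k3] as OpenCV has them; the pictures are not rectified), "cam_to_world" (4x4, takes a point from camera to world coordinates). Camera axes: x right, y down, z forward; pixel columns grow to the right and rows downward; lengths in mm; the calibration is good to about 2 mm. A picture is of the moment at which its call begins. There is no depth.
- r.hand_in(): hands the job in; it is judged then, once.
The state is a dict: "time": time; "joint_pos": joint angles; "qd": joint speeds; "joint_efforts": joint torques, N m; "tool_pos": TCP position; "tcp_rot": TCP orientation; "ft_force": force on the tool from outside, world axes, zero at the start; "wrist_torque": the same for the moment, N m; "finger_gap": finger opening in mm; "grip_force": force on a finger pad.
Only numpy, scipy, OpenCV 4.12 (cv2) and the standard library are available. Lean on these libraries where they do the work, as an engineer would, in place of code of your own. Each camera call takes 0.05 s, during which the arm holds its last target. There are 200 camera calls.

## Working session

There is one attempt and no reset: what is moved stays moved. The work goes in short steps, Python scripts to look and compute and a tool call to move; the robot and the scene stay as the last step left them, time stands still between calls to the robot, and variables do not carry over. Pictures are saved under pics/ and viewed, at most 10 in all, crops included, and the job is handed in when it is done.

Besides the shell and the picture viewer there is one more tool, called as name(argument=value, ...) on one line, values as JSON. servo_tool: Moves the arm, as the interface text tells. Its arguments: {"type":"object","properties":{"plan":{"type":"array"},"force":{"type":"number"}},"required":["plan"]}

```bash
mkdir -p pics
cat > h.py <<'E'
import numpy as np, cv2
from bench import sense, optics, r
def snap(n,name=None):
    s=optics.snapshot(n)
    if name: cv2.imwrite(f'pics/{name}.png',s['frame'])
    np.save(f'last_{n}.npy',s,allow_pickle=True)
    return s
def load(n): return np.load(f'last_{n}.npy',allow_pickle=True).item()
def KD(s): return np.array([[s['fx'],0,s['cx']],[0,s['fy'],s['cy']],[0,0,1.]]),np.array(s['dist_coeffs'],float)
def ray(s,px,z):
    K,D=KD(s);p=cv2.undistortPoints(np.array(px,float).reshape(-1,1,2),K,D).reshape(-1,2)
    T=np.array(s['cam_to_world']);d=np.c_[p,np.ones(len(p))]@T[:3,:3].T;o=T[:3,3]
    return o+d*((z-o[2])/d[:,2])[:,None]
def proj(s,P):
    K,D=KD(s);T=np.linalg.inv(np.array(s['cam_to_world']))
    return cv2.projectPoints(np.array(P,float).reshape(-1,1,3),cv2.Rodrigues(T[:3,:3])[0],T[:3,3],K,D)[0].reshape(-1,2)
E
python3 - <<'E'
from h import *
a=snap('top','top0');b=snap('scene','scene0')
for s in(a,b): print(np.round(s['cam_to_world'],2),s['fx'],s['dist_coeffs'])
print(sense())
E
```

```text
[[ 1.0000e-02 -1.0000e+00  9.0000e-02  4.6050e+02]
 [-1.0000e+00 -1.0000e-02  4.0000e-02 -3.0835e+02]
 [-4.0000e-02 -9.0000e-02 -9.9000e-01  9.4530e+02]
 [ 0.0000e+00  0.0000e+00  0.0000e+00  1.0000e+00]] 390.040644345672 [0.01338284 0.         0.         0.         0.        ]
[[ 8.4000e-01 -4.2000e-01  3.4000e-01  1.8281e+02]
 [-5.4000e-01 -6.7000e-01  5.1000e-01 -8.8927e+02]
 [ 1.0000e-02 -6.1000e-01 -7.9000e-01  9.6021e+02]
 [ 0.0000e+00  0.0000e+00  0.0000e+00  1.0000e+00]] 451.9585205632837 [-0.08340437  0.          0.          0.          0.        ]
{'time': 0.1, 'joint_pos': array([-8.00636514e+01,  7.51287102e+00,  8.53229070e+01,  2.13020743e-04,
        8.72611463e+01, -4.89325305e+00]), 'qd': array([ 0.07106388, -0.00534586, -0.16613412, -0.04806731,  0.03326148,
       -0.11655986]), 'joint_efforts': array([ 9.85862862e-04, -5.70952427e+01, -5.01940799e+01, -1.29947944e-04,
        8.08407407e-03,  8.25536802e-06]), 'tool_pos': array([ 153.52372711, -579.64336731,  302.9287055 ]), 'tcp_rot': array([-1.79903447e+02, -8.47958299e-03,  1.48295842e+01]), 'ft_force': array([ 0.50053136, -0.539085  ,  0.27503219]), 'wrist_torque': array([0.03384679, 0.02801595, 0.00458714]), 'grip_force': 0.0, 'finger_gap': 85.21645013504043}
```

View pics/top0.png

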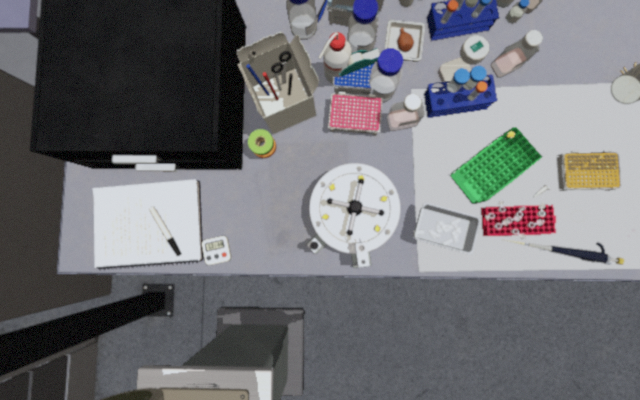

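View pics/scene0.png

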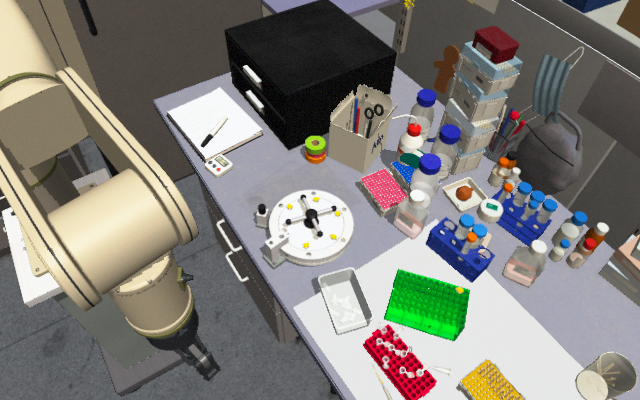

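The top view shows the carousel around (355,208), the bracket at (362,254) and the pin in its socket at (314,244). I'll zoom in and measure the rim.

Run:
```python
from h import *
s=load('top');f=s['frame']
c=f[150:280,290:420];c=cv2.resize(c,None,fx=4.6,fy=4.6,interpolation=cv2.INTER_CUBIC)
cv2.imwrite('pics/c0.png',c)
g=cv2.cvtColor(f,cv2.COLOR_BGR2GRAY)
m=np.zeros_like(g);m[150:262,300:405]=(g[150:262,300:405]>185)*255
cs=max(cv2.findContours(m,cv2.RETR_EXTERNAL,cv2.CHAIN_APPROX_NONE)[0],key=cv2.contourArea)
P=ray(s,cs.reshape(-1,2),50)[:,:2]
# ransac-ish circle of known radius 104
from scipy.optimize import least_squares
w=least_squares(lambda q:np.hypot(*(P-q[:2]).T)-q[2],[*P.mean(0),104],loss='soft_l1')
print(w.x)
print('star',ray(s,[355,207],90),'pin',ray(s,[314,243],74),'br',ray(s,[362,252],80))
```

```text
[ 530.82794463 -352.67468879  102.55870223]
star [[ 528.51482971 -351.66117302   90.        ]] pin [[ 448.75482439 -261.75474541   74.        ]] br [[ 430.44625451 -367.73160214   80.        ]]
```

View pics/c0.png

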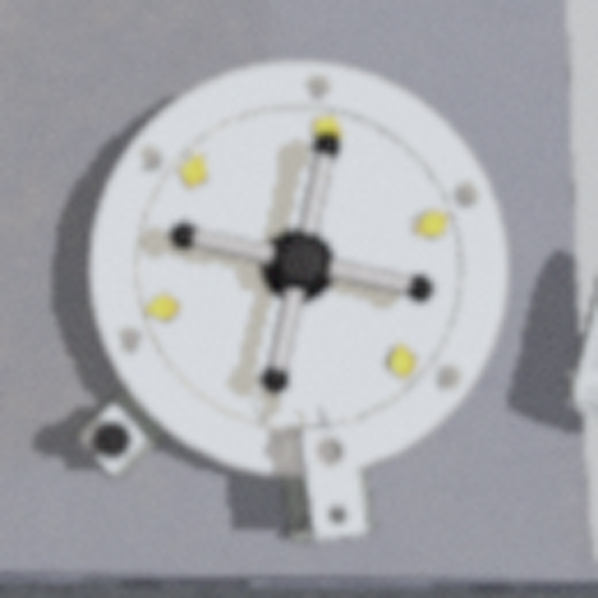

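Run:
```python
from h import *
s=load('top')
o=np.array([290,150])
def W(p,z): return ray(s,np.array(p,float)/4.6+o-0.4,z)[:,:2]
tubes=W([(326,126),(432,224),(402,360),(163,307),(194,172)],58)
holes=W([(317,85),(151,157),(465,194),(448,376),(130,339)],50)
balls=W([(326,144),(182,235),(421,289),(274,380)],80)
hub=W([(300,262)],90)[0]
c=np.array(balls).mean(0);A=np.array(cv2.fitEllipse(holes.astype(np.float32))[0])
print('ballc',c,'hub',hub,'holes',A, 'tubes4',(tubes[1]+tubes[3])/2,(tubes[2]+tubes[4])/2,'holes',(holes[2]+holes[4])/2,(holes[3]+holes[1])/2)
c=((tubes[1]+tubes[3])/2+(tubes[2]+tubes[4])/2+(holes[2]+holes[4])/2+(holes[3]+holes[1])/2+c)/5
print('c',c)
for n,P in dict(tubes=tubes,holes=holes,balls=balls,guide=W([(330,450)],80),bolt=W([(337,515)],80),pin=W([(110,438)],74)).items():
    d=P-c;print(n,np.round(P,1).tolist(),np.round(np.hypot(*d.T),1),np.round(np.degrees(np.arctan2(d[:,1],d[:,0])),1))
```

```text
ballc [ 530.48583956 -352.03642805] hub [ 529.48740501 -351.2590277 ] holes [ 530.49456787 -352.02062988] tubes4 [ 530.30768712 -351.58264289] [ 530.41102825 -351.50484895] holes [ 530.46066089 -352.03546995] [ 530.94969655 -352.34395921]
c [ 530.52298247 -351.90066981]
tubes [[600.1, -365.6], [551.4, -417.9], [484.2, -402.9], [509.2, -285.3], [576.6, -300.1]] [70.9 69.2 68.9 69.9 69.4] [ -11.1  -72.4 -132.2  107.8   48.4]
holes [[622.2, -361.5], [585.1, -278.3], [567.4, -435.3], [476.8, -426.4], [493.5, -268.8]] [92.2 91.7 91.2 91.9 91. ] [  -6.    53.4  -66.1 -125.8  114. ]
balls [[587.8, -364.2], [542.9, -294.7], [517.8, -409.8], [473.4, -339.5]] [58.6 58.5 59.3 58.5] [ -12.1   77.7 -102.4  167.7]
guide [[440.4, -366.3]] [91.3] [-170.9]
bolt [[409.7, -369.6]] [122.1] [-171.7]
pin [[444.7, -260.7]] [125.2] [133.3]
```

The empty well is at about 168°, its hole at about 174°, and the guide at about 188.5°. So the carousel has to turn about +14° anticlockwise, and no other hole passes the guide first. I'll move above the pin.

servo_tool(plan=[[[0.029,0.032,-0.005,-6.1,0.05],[0.029,0.032,-0.005,-6.1,0.05],[0.029,0.032,-0.005,-6.1,0.05],[0.029,0.032,-0.005,-6.1,0.05],[0.029,0.032,-0.005,-6.1,0.05],[0.029,0.032,-0.005,-6.1,0.05],[0.029,0.032,-0.005,-6.1,0.05],[0.029,0.032,-0.005,-6.1,0.05],[0.029,0.032,-0.005,-6.1,0.05],[0.029,0.032,-0.005,-6.1,0.05]]])

```text
time: 1.1
tool_pos: [444.3, -258.4, 253.4]
tcp_rot: [180.0, 0.0, -46.4]
ft_force: [0.6, -0.9, -0.2]
finger_gap: 50.1
grip_force: 0.0
```

Run:
```python
from h import *
s=snap('wrist','w1');print(np.round(s['cam_to_world'],2).tolist());q=sense();print(q['tool_pos'],q['tcp_rot'],q['time'])
print(proj(s,[[444.7,-260.7,74],[439.5,-365.3,80],[530.5,-352,90]]))
```

```text
[[-0.72, -0.66, -0.19, 492.4], [-0.69, 0.7, 0.2, -309.43], [-0.0, 0.28, -0.96, 323.28], [0.0, 0.0, 0.0, 1.0]]
[ 447.42547791 -253.64550355  252.43739665] [-1.79795566e+02  1.21614582e-01 -4.68604945e+01] 1.15
[[326.28136227 187.27173411]
 [421.72187673 101.7279633 ]
 [327.53352837  24.79812855]]
```

View pics/w1.png

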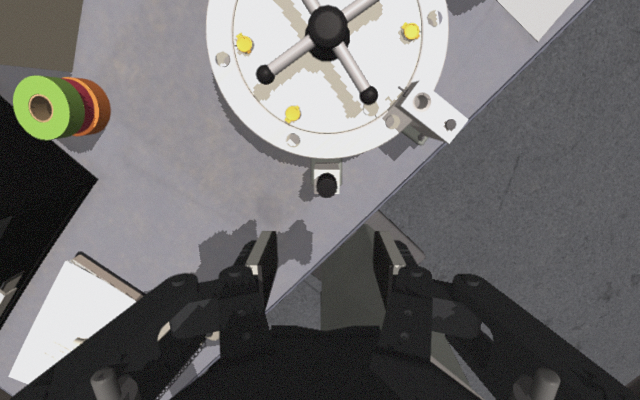

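Wrist view: pin head at (326,186) and guide hole at (422,101), both within about 1.5 px of the prediction. Going down.

servo_tool(plan=[[[0.0005,-0.0005,-0.03,0,0.05],[0,0,-0.03,0,0.05],[0,0,-0.03,0,0.05],[0,0,-0.02,0,0.05],[0,0,-0.008,0,0.05],[0,0,0,0,0.05],[0,0,0,0,0.05]]])

```text
time: 1.85
tool_pos: [444.5, -261.0, 136.9]
tcp_rot: [-180.0, -0.1, -46.2]
ft_force: [-0.5, 0.4, 0.9]
finger_gap: 50.0
grip_force: 0.0
```

Run:
```python
from h import *
q=sense();print(q['tool_pos'],q['tcp_rot'],q['time'])
s=snap('wrist');f=s['frame'];print(proj(s,[444.7,-260.7,74]))
cv2.imwrite('pics/w2.png',f[100:400,160:480])
```

```text
[ 444.49207642 -260.96405979  136.89788788] [-1.79987229e+02 -6.49118226e-02 -4.61686147e+01] 1.85
[[323.82465395 252.96798827]]
```

View pics/w2.png

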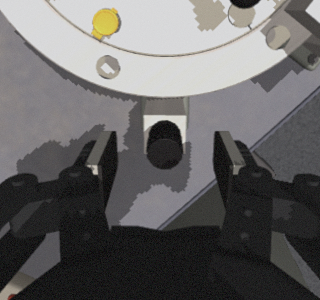

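The head's top is at (324,252), as predicted, and centred between the pads. Grasping.

servo_tool(plan=[[[0,0,-0.007,0,0.05],[0,0,-0.005,0,0.05],[0,0,0,0,0.03],[0,0,0,0,0.01],[0,0,0,0,0.01],[0,0,0,0,0.01],[0,0,0,0,0.01]]], force=35)

```text
time: 2.6
tool_pos: [444.1, -260.5, 124.0]
tcp_rot: [-180.0, -0.0, -46.2]
ft_force: [0.2, -0.5, 0.0]
finger_gap: 16.7
grip_force: 34.1
```

servo_tool(plan=[[[0,0,0.015,0,0.01],[0,0,0.025,0,0.01],[0,0,0.025,0,0.01],[0,0,0.025,0,0.01],[0,-0.02,0,0,0.01],[-0.002,-0.03,0,0,0.01],[-0.003,-0.03,0,0,0.01],[0,-0.02,0,0,0.01],[0,-0.0048,0,0,0.01],[0,0,0,0,0.01]]])

```text
time: 3.6
tool_pos: [439.0, -365.8, 214.6]
tcp_rot: [-180.0, -0.0, -46.2]
ft_force: [-0.5, 0.4, -1.6]
finger_gap: 16.4
grip_force: 34.6
```

Run:
```python
from h import *
q=sense();print(q['tool_pos'],q['tcp_rot'],q['time'],q['finger_gap'])
s=snap('wrist');f=s['frame'];print(proj(s,[[439.5,-365.3,80],[409,-370,80],[439.5,-365.3,94],[530.5,-352,90]]))
cv2.imwrite('pics/w3.png',cv2.resize(f[130:400,160:480],None,fx=2,fy=2))
```

```text
[ 438.97874137 -365.7574485   214.61393707] [-1.79992343e+02 -1.58320774e-02 -4.62348409e+01] 3.6 16.353074138143253
[[323.78582706 206.09374611]
 [357.62106882 228.48206342]
 [323.69068529 212.72261617]
 [209.25288742 133.81042949]]
```

View pics/w3.png

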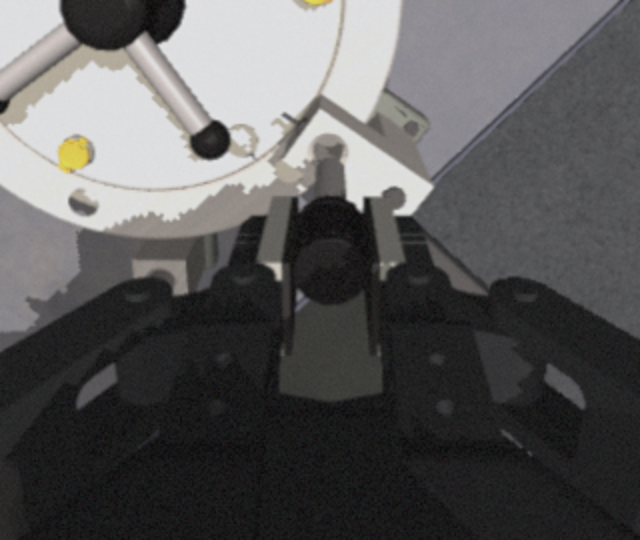

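The guide hole is at (324.5,205) and the pin foot is over it, within 1 mm. Lowering slowly.

servo_tool(plan=[[[0.0005,0,-0.008,0,0.01],[0,0,-0.006,0,0.01],[0,0,-0.003,0,0.01],[0,0,-0.003,0,0.01],[0,0,-0.003,0,0.01],[0,0,0,0,0.01]]])

```text
time: 4.25
tool_pos: [439.4, -365.0, 190.3]
tcp_rot: [-180.0, 0.1, -46.2]
ft_force: [-0.1, -0.3, -1.1]
finger_gap: 16.8
grip_force: 34.7
```

servo_tool(plan=[[[0,0,-0.004,0,0.01],[0,0,-0.004,0,0.01],[0,0,-0.004,0,0.01],[0,0,-0.004,0,0.01],[0,0,-0.003,0,0.01],[0,0,0,0,0.01]]])

```text
time: 4.85
tool_pos: [439.3, -365.1, 171.1]
tcp_rot: [-180.0, 0.1, -46.2]
ft_force: [-0.0, -0.1, -0.9]
finger_gap: 16.7
grip_force: 34.7
```

servo_tool(plan=[[[0,0,-0.002,0,0.01],[0,0,0,0,0.01],[0,0,0,0,0.02],[0,0,0,0,0.03],[0,0,0,0,0.045],[0,0,0,0,0.045],[0,0,0.03,0,0.045],[0,0,0.04,0,0.045],[0,0,0,0,0.045]]])

```text
time: 5.75
tool_pos: [441.7, -367.4, 246.7]
tcp_rot: [-180.0, -0.6, -46.2]
ft_force: [1.3, -0.2, 0.7]
finger_gap: 45.5
grip_force: 0.0
```

Run:
```python
from h import *
q=sense();print(q['tool_pos'],q['tcp_rot'],q['time'],q['finger_gap'])
s=snap('wrist');f=s['frame'];print(proj(s,[[439.5,-365.3,118]]))
cv2.imwrite('pics/w4.png',cv2.resize(f[100:350,140:500],None,fx=2,fy=2))
```

```text
[ 441.72500406 -367.39696209  246.72514948] [-179.98496134   -0.58747874  -46.16867089] 5.75 45.53774900263752
[[324.9300581  214.54867737]]
```

View pics/w4.png

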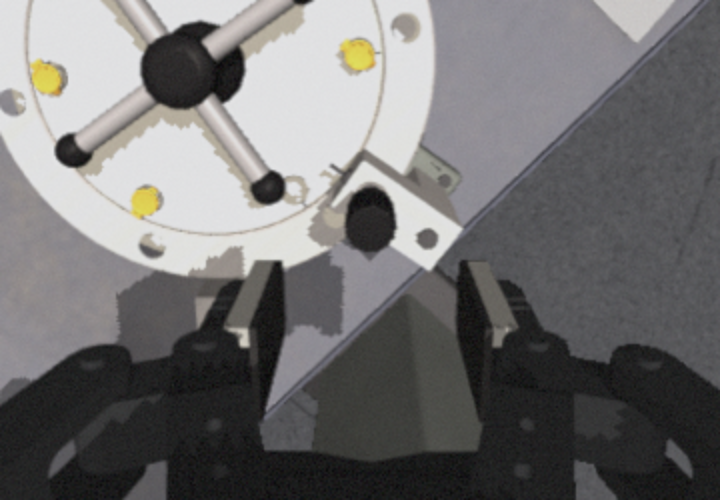

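The pin stands upright in the guide, with its head at (326,211). Now to the far spoke at −12°, approached from its clockwise side with the fingers closed.

servo_tool(plan=[[[0.02,-0.005,0,8.5,0],[0.03,-0.007,0,8.5,0],[0.03,-0.007,0,8.5,0],[0.03,-0.005,0,8.5,0],[0.017,-0.003,0,0,0],[0,0,-0.02,0,0],[0,0,-0.03,0,0],[0,0,0,0,0],[0,0,0,0,0]]])

```text
time: 6.7
tool_pos: [565.7, -391.7, 188.3]
tcp_rot: [-179.9, 0.2, -12.2]
ft_force: [-0.5, 1.0, 0.4]
finger_gap: 0.2
grip_force: 0.0
```

Run:
```python
from h import *
q=sense();print(q['tool_pos'],q['tcp_rot'],q['time'],q['finger_gap'])
```

```text
[ 565.73981769 -391.67951499  188.32060947] [-179.90603342    0.18524652  -12.17586364] 6.7 0.16184421292543558
```

servo_tool(plan=[[[0,0,-0.02,0,0],[0,0,-0.02,0,0],[0,0,-0.011,0,0],[0,0,0,0,0],[0.001,0.004,0,0,0],[0.001,0.003,0,0,0],[0,0.002,0,0,0],[0,0,0,0,0]]])

```text
time: 7.5
tool_pos: [569.1, -383.1, 139.9]
tcp_rot: [180.0, -0.1, -12.1]
ft_force: [1.1, -0.4, 0.2]
finger_gap: -0.4
grip_force: 0.0
```

```bash
cat > ang.py <<'E'
from h import *
# carousel angle from index tubes (yellow caps) in top view
def ang():
    s=snap('top');f=s['frame'];h=cv2.cvtColor(f,cv2.COLOR_BGR2HSV)
    m=cv2.inRange(h,(18,90,90),(35,255,255))
    n,_,st,ce=cv2.connectedComponentsWithStats(m)
    c=[ce[i] for i in range(1,n) if st[i,4]>=3]
    P=ray(s,c,58)[:,:2]-[530.5,-352];R=np.hypot(*P.T);P=P[abs(R-70)<5]
    a=np.degrees(np.arctan2(P[:,1],P[:,0]));return np.round(a,1)
q=sense();print(q['tool_pos'],q['ft_force'],q['time']);print(ang())
E
python3 ang.py
```

```text
[ 569.072338   -383.09075468  139.86117352] [ 1.10430205 -0.38748724  0.16220006] 7.5
[  47.7  107.9 -132.2]
```

servo_tool(plan=[[[0,0,-0.003,0,0],[0.0001,0.001,0,0,0],[0.0001,0.001,0,0,0],[0.0001,0.001,0,0,0],[0.0001,0.001,0,0,0],[0.0001,0.001,0,0,0],[0.0001,0.001,0,0,0],[0,0.001,0,0,0],[0,0.001,0,0,0],[0,0,0,0,0]]])

```text
time: 8.55
tool_pos: [569.3, -375.2, 136.1]
tcp_rot: [180.0, -0.0, -12.2]
ft_force: [0.6, -2.2, 0.1]
finger_gap: 0.4
grip_force: 0.8
```

```bash
python3 ang.py
```

```text
[ 569.34318007 -375.22946464  136.0993333 ] [ 0.60347524 -2.20030642  0.08059134] 8.55
[ 53.6 113.9]
```

servo_tool(plan=[[[0,0.0006,0,0.7,0],[0,0.0006,0,0.7,0],[0,0.0006,0,0.7,0],[0,0.0006,0,0.7,0],[0,0.0006,0,0.7,0],[0,0.0006,0,0.7,0],[0,0,0,0,0]]])

```text
time: 9.3
tool_pos: [569.1, -371.4, 135.8]
tcp_rot: [-180.0, 0.0, -7.9]
ft_force: [0.3, -1.1, 0.7]
finger_gap: 0.3
grip_force: 0.7
```

```bash
python3 ang.py
```

```text
[ 569.07854648 -371.43669478  135.78903902] [ 0.28576505 -1.10992163  0.69396528] 9.3
[ 59.6 119.3]
```

servo_tool(plan=[[[0,0.0003,0,0,0],[0,0.0003,0,0,0],[0,0.0003,0,0,0],[0,0.0003,0,0,0],[0,0,0,0,0]]])

```text
time: 9.85
tool_pos: [569.2, -370.4, 135.8]
tcp_rot: [-180.0, 0.0, -8.0]
ft_force: [-0.0, 0.1, -0.1]
finger_gap: -0.2
grip_force: 0.7
```

servo_tool(plan=[[[0,0.0003,0,0,0],[0,0.0003,0,0,0],[0,0,0,0,0]]])

```text
time: 10.15
tool_pos: [569.1, -369.7, 135.8]
tcp_rot: [-180.0, 0.0, -8.0]
ft_force: [-0.5, -0.7, 0.3]
finger_gap: -0.0
grip_force: 0.3
```

```bash
cat >> ang.py <<'E'
s=snap('scene');f=s['frame']
print(proj(s,[[439.5,-365.3,118],[439.5,-365.3,104]]))
x,y=proj(s,[439.5,-365.3,104])[0].astype(int);c=f[y-20:y+20,x-15:x+15]
m=(c.max(2)<70);ys=np.where(m.any(1))[0];print('dark rows',[(i+y-20,int(m[i].sum())) for i in ys])
E
python3 ang.py
```

```text
[ 569.11678482 -369.7117927   135.78229327] [-0.53984512 -0.65221796  0.34487019] 10.15
[ 63.  122.7]
[[279.97280564 226.50327569]
 [280.26676936 229.98575023]]
dark rows [(np.int64(224), 3), (np.int64(225), 4), (np.int64(226), 4), (np.int64(227), 5), (np.int64(228), 6), (np.int64(229), 6), (np.int64(230), 7), (np.int64(231), 7), (np.int64(232), 7), (np.int64(233), 7), (np.int64(234), 7), (np.int64(235), 7), (np.int64(236), 7), (np.int64(237), 5)]
```

Run:
```python
from h import *
s=load('scene');f=s['frame'][195:275,240:340]
t=load('top')['frame'][190:270,320:420]
w=snap('wrist')['frame']
print(proj(load('top'),[[439.5,-365.3,118],[439.5,-365.3,104]]))
a=np.hstack([cv2.resize(f,(400,320),interpolation=cv2.INTER_CUBIC),cv2.resize(t,(400,320),interpolation=cv2.INTER_CUBIC)])
w=cv2.resize(w,(400,250));a=np.vstack([a,np.hstack([w,w*0])])
cv2.imwrite('pics/m5.png',a)
```

```text
[[362.08684698 248.28564808]
 [361.63384984 248.11230103]]
```

View pics/m5.png

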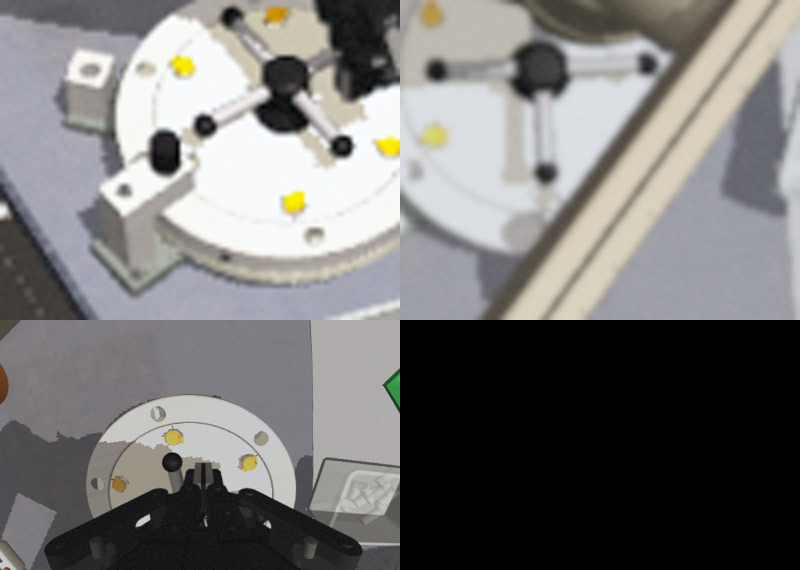

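In the scene view the pin head spans rows 227–238. That matches the head fully home (227.8–238), not up (224–235). I'll back off the spoke, rise and check from above.

servo_tool(plan=[[[0,-0.003,0,0,0],[0,-0.006,0,0,0],[0,-0.006,0,0,0],[0,0,0.02,0,0],[0,0,0.03,0,0],[0,0,0.04,0,0],[0,0,0.04,0,0],[-0.03,0.005,0,-8,0],[-0.04,0.005,0,-8,0],[-0.04,0.005,0,-8,0]]])

```text
time: 11.3
tool_pos: [458.1, -370.2, 266.3]
tcp_rot: [180.0, -0.0, -32.3]
ft_force: [-0.8, -0.1, -0.6]
finger_gap: -0.3
grip_force: 0.0
```

servo_tool(plan=[[[-0.04,0.02,0,-8,0],[-0.01,0.02,0,-6,0],[0,0.01,0,0,0],[0,0,0,0,0],[0,0,0,0,0]]])

```text
time: 11.8
tool_pos: [410.0, -320.5, 266.4]
tcp_rot: [180.0, -0.1, -45.8]
ft_force: [0.2, 0.2, -1.1]
finger_gap: -0.1
grip_force: 0.0
```

```bash
python3 ang.py
python3 - <<'E'
from h import *
s=snap('wrist');f=s['frame'];print(proj(s,[[439.5,-365.3,118],[439.5,-365.3,104],[439.5,-365.3,80]]))
cv2.imwrite('pics/w6.png',f)
E
```

```text
[ 410.04611872 -320.4882668   266.38294641] [ 0.22177675  0.17026559 -1.13482657] 11.8
[   3.    62.9  -58.  -118. ]
[[279.97280564 226.50327569]
 [280.26676936 229.98575023]]
dark rows [(np.int64(224), 3), (np.int64(225), 4), (np.int64(226), 4), (np.int64(227), 5), (np.int64(228), 6), (np.int64(229), 6), (np.int64(230), 7), (np.int64(231), 7), (np.int64(232), 7), (np.int64(233), 7), (np.int64(234), 7), (np.int64(235), 7), (np.int64(236), 7), (np.int64(237), 5)]
[[338.31406729 131.42154678]
 [337.53440806 129.95639291]
 [336.39270526 127.81142489]]
```

View pics/w6.png

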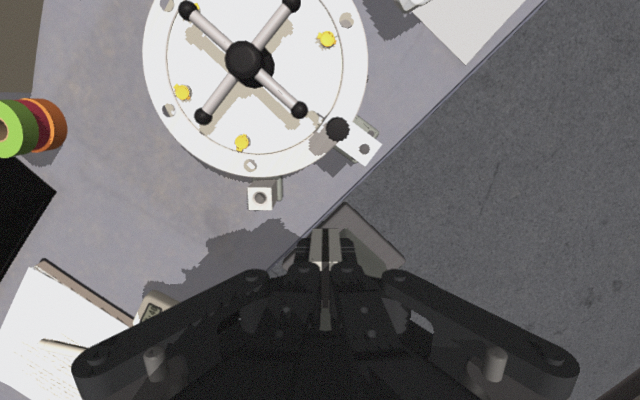

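The head is at (338,129) and the carousel has turned about 15°. I'll touch the head top lightly to confirm its height (home = 104 mm, so contact at TCP z of about 177).

servo_tool(plan=[[[0.015,-0.022,-0.02,0,0],[0.0145,-0.023,-0.02,0,0],[0,0,-0.025,0,0],[0,0,-0.01,0,0],[0,0,-0.006,0,0],[0,0,0,0,0],[0,0,0,0,0]]])

```text
time: 12.65
tool_pos: [439.1, -365.1, 186.1]
tcp_rot: [-180.0, -0.1, -46.0]
ft_force: [-0.2, 0.8, 0.5]
finger_gap: 0.1
grip_force: 0.0
```

servo_tool(plan=[[[0,0,-0.001,0,0],[0,0,-0.001,0,0],[0,0,-0.001,0,0],[0,0,-0.001,0,0],[0,0,0,0,0]]])

```text
time: 13.15
tool_pos: [438.6, -364.8, 180.8]
tcp_rot: [-180.0, 0.0, -46.0]
ft_force: [-0.4, 0.3, -0.6]
finger_gap: -0.1
grip_force: 0.0
```

servo_tool(plan=[[[0,0,-0.001,0,0],[0,0,-0.001,0,0],[0,0,-0.0005,0,0],[0,0,0,0,0]]])

```text
time: 13.55
tool_pos: [438.6, -364.9, 178.2]
tcp_rot: [-180.0, 0.0, -46.0]
ft_force: [0.2, -0.9, 0.4]
finger_gap: -0.1
grip_force: 0.0
```

servo_tool(plan=[[[0,0,-0.0005,0,0],[0,0,-0.0005,0,0],[0,0,0,0,0]]])

```text
time: 13.85
tool_pos: [438.7, -364.9, 177.3]
tcp_rot: [-180.0, 0.0, -46.0]
ft_force: [-0.5, -0.7, -0.1]
finger_gap: 0.1
grip_force: 0.0
```

The tips are at 104.3 mm with no contact, so the pin is home. I'll retreat and hand in.

servo_tool(plan=[[[0,0,0.02,0,0],[0,0,0.03,0,0],[0,0,0.04,0,0],[0,0,0.03,0,0],[0,0,0,0,0],[0,0,0,0,0]]])

```text
time: 14.45
tool_pos: [439.0, -365.2, 298.3]
tcp_rot: [-180.0, -0.1, -46.0]
ft_force: [-0.2, -0.4, -1.4]
finger_gap: 0.1
grip_force: 0.0
```

```bash
python3 -c "
from h import *
print(sense()['tool_pos']);print(r.hand_in())"
```

```text
[ 438.98523984 -365.22189934  298.33779319]
the job is handed in; nothing more can be done
None
```

The carousel is locked with its empty well at the loading mark and the pin fully home in the hole beside it (head height checked by probe); the arm is clear and the job was handed in at about 14.5 s, with no verdict shown.

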